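# Strip a compressor top end onto its lay-out boards

## Task

Take the stack of loose parts off the compressor one at a time from the top down (brass cap, copper flange, finned head, steel valve plate), and lay each on the board whose dark inlay has its outline before taking the next. Each part must lie flat, same side up as before, centred on its inlay and lined up with it (the round cap may be turned any way), set down gently and not dropped. Leave the gauge and the oil bottle where they are.

Things in the scene. Friction and masses are not known exactly. Their poses are not given: they have to be found in the camera images.
- cap_c (a point): Round brass cap, 30 mm diameter, 22 mm high, about 0.1 kg: top of the stack on the compressor, resting loosely on the flange. This point is its centre, 11 mm above its underside; z up.
- flange_c (a point): Square copper flange, 44 x 44 mm, 16 mm thick, about 0.2 kg, lying loosely on the head, under the cap. This point is its centre, 8 mm above its underside; x and y along its sides, z up.
- head_c (a point): Finned aluminium cylinder head, oblong, 76 x 52 mm, 30 mm high, about 0.3 kg, lying loosely on the valve plate, under the flange. This point is its centre, 15 mm above its underside; x along the 76 mm side, y along the 52 mm side, z up.
- valve_plate_c (a point): Oblong steel valve plate, 110 x 66 mm, 12 mm thick, about 0.5 kg, bottom of the stack, loose on the fixed grey compressor. It overhangs the cylinder below it by 4 mm or more all round; 25 mm lower is the crankcase, 112 x 92 mm, on a 150 x 130 mm base. The stack stands from 85 to 165 mm above the table. This point is the plate's centre, 6 mm above its underside; x along the 110 mm side, y the 66 mm side, z up.
- board_cap: Fixed plywood lay-out board, 84 x 84 mm, 6 mm thick, with a flush dark rubber inlay in the middle of its top: a round disc of 46 mm diameter. It is the place of the cap. Its top is 6 mm above the table; nothing stands up from it. Origin: the centre of the underside; x along the side, z up.
- board_flange: Fixed plywood lay-out board, 84 x 84 mm, 6 mm thick, with a flush dark rubber inlay in the middle of its top: a square of 60 x 60 mm. It is the place of the flange. Its top is 6 mm above the table; nothing stands up from it. Origin: the centre of the underside; x along the side, z up.
- board_head: Fixed plywood lay-out board, 116 x 90 mm, 6 mm thick, with a flush dark rubber inlay in the middle of its top: an oblong of 92 x 68 mm. It is the place of the head. Its top is 6 mm above the table; nothing stands up from it. Origin: the centre of the underside; x along the long side, z up.
- board_plate: Fixed plywood lay-out board, 150 x 100 mm, 6 mm thick, with a flush dark rubber inlay in the middle of its top: an oblong of 126 x 82 mm. It is the place of the valve plate. Its top is 6 mm above the table; nothing stands up from it. Origin: the centre of the underside; x along the long side, z up.
- gauge_c (a point): Bystander: loose round pressure gauge lying face up, 50 mm diameter, 22 mm high, with a short brass stub, on the table between the robot and the compressor. The point is its centre, 11 mm above the table. Leave it alone.
- oil_bottle_c (a point): Bystander: loose upright blue oil bottle, 56 mm diameter, 150 mm tall, on the table beyond the compressor. The point is its centre, 75 mm above the table. Leave it alone.
Mind the look-alikes: they are no part of the job. What is shaped like the part that bears head_c but blue, purple or red is not meant.

How it is judged:
By the outcome, as a careful person would: the job done as asked, in the order asked, and still so for the second after the job is handed in, with the robot touching nothing.
It also fails if it takes over 112 s, if anything falls off the work surface, if the arm or the gripper's body presses on something with over 40 N, if the wrist force passes 120 N, or if a joint passes its speed limit or range.

## Robot

A 6-joint arm with a two-finger parallel gripper is mounted at the origin on the work surface. World frame = base frame: x ahead of the robot, y to its left, z up, the work surface at z = 0. Lengths are in mm, angles in rad, forces in N, time in s.
With the tool pointing down it reaches from about 350 to 975 mm from the base axis. Payload 7.1 kg.
Tool frame: the origin (TCP) lies between the finger pads; the fingertips stand 19 mm ahead of it and the grasp point (between the pads) is the TCP (ctrl.tcp_to_tips is the distance from the TCP to the fingertips, in mm); z points along the fingers, y is the line along which they close (so a half turn about z gives the same grasp; the last joint's range is limited). The gripper opens to 88 mm and grips with 3 to 60 N. Pads are 20 mm wide; open, the fingers measure 115 mm over their backs; the gripper's body (75 mm by 178 mm) begins 61 mm behind the grasp point.
Start: joints at [-1.128, 0.423, 1.63, -0, 1.089, -0.019], TCP at [278.489, -559.507, 217.175] pointing down, gripper open.
Joint ranges: [-3, 3], [-0.9, 2.11], [0.09, 2.58], [-1.31, 4.45], [0.11, 2.69], [-2.54, 2.54]. Speed limits (rad/s): [2.39, 2.39, 3.01, 3.14, 3.14, 3.14].

## Interface

Orientations are given as a rotation vector (axis times angle).
In Python, from workcell import status, optics, ctrl gives the robot as it stands. The module is installed in compiled form; this text tells all that it offers.
- The arm moves only by the shell command python3 -m inch 'ROWS'. ROWS is JSON, a list that holds one entry, the list of rows, each a list of 7 numbers: the shift along the tool's x, y, z in mm, then the turn, a rotation vector about the tool's x, y, z in rad, then the opening in per cent of the stroke, from 0 (shut) to 100 (fully open). A call has 1 to 20 rows; each row is the pose to reach, as a shift and turn from the pose commanded when the call began, along the tool's axes at that moment; what a row does not reach only later rows make up. A row lasts 1/10 s, in which the tool goes at most 50 mm and 8.59 degrees, less where a joint would pass 70% of its speed; a pose out of reach is approached as far as the arm can. A call with a gripper value outside its range is refused whole. The fingers move at their own pace and stop on an object; the grip force is fixed at half the most. Time passes only in rows, so rows that repeat a pose let the fingers close. It gives the time, the measured TCP pose, the force, the opening and the grip force at its end, in the units of the state.
- status.get_obs(): the state, without advancing time (a new reading comes with each control period).
- optics.get_image(name): name is "scene" or "top"; returns a dict with "frame" (384x512x3 uint8, red, green, blue), "fx", "fy", "cx", "cy" (pixels), "rvec" (rotation vector, rad) and "tvec" (3), from world to camera coordinates, as OpenCV has them. Camera axes: x right, y down, z forward; pixel columns grow to the right and rows downward; lengths in mm; the calibration is good to about 2 mm. A picture is of the moment at which its call begins. There is no depth.
- ctrl.close_job(): hands the job in; it is judged then, once.
The state is a dict: "t": time; "qpos": joint angles; "qvel": joint speeds; "joint_torque": joint torques, N m; "ee_pos": TCP position; "orientation": TCP orientation; "ft_force": force on the tool from outside, world axes, zero at the start; "moment": the same for the moment, N m; "width": finger opening in mm; "grasp_force": force on a finger pad.
Only numpy, scipy, OpenCV 4.12 (cv2) and the standard library are available. Lean on these libraries where they do the work, as an engineer would, in place of code of your own. Each camera call takes 0.05 s, during which the arm holds its last target. There are 200 camera calls.

## Working session

There is one attempt and no reset: what is moved stays moved. The work goes in short steps, Python scripts to look and compute and a shell command to move; the robot and the scene stay as the last step left them, time stands still between calls to the robot, and variables do not carry over. Pictures are saved under pics/ and viewed, at most 16 in all, crops included, and the job is handed in when it is done.

```bash
mkdir -p pics; cat > h.py <<'E'
import numpy as np,cv2
from workcell import status,optics,ctrl
def snap(n,f):
    d=optics.get_image(n); np.savez('pics/'+f+'.npz',**d)
    cv2.imwrite('pics/'+f+'.png',cv2.resize(d['frame'][...,::-1],(800,600),interpolation=cv2.INTER_CUBIC)); return d
def crop(f,u0,v0,w,h,o):
    d=np.load('pics/'+f+'.npz')['frame'][v0:v0+h,u0:u0+w,::-1]; s=min(800/w,600/h)
    cv2.imwrite('pics/'+o+'.png',cv2.resize(d,None,fx=s,fy=s,interpolation=cv2.INTER_CUBIC)); print(s)
def p2w(f,uv,z):
    d=np.load('pics/'+f+'.npz'); R=cv2.Rodrigues(d['rvec'])[0]; t=d['tvec'].reshape(3)
    uv=np.atleast_2d(uv).astype(float); r=np.c_[(uv[:,0]-d['cx'])/d['fx'],(uv[:,1]-d['cy'])/d['fy'],np.ones(len(uv))]@R
    c=-R.T@t; return c+r*((z-c[2])/r[:,2])[:,None]
E
python3 - <<'E'
from h import *
for n in('top','scene'):
    d=snap(n,n+'0'); print(n,-cv2.Rodrigues(d['rvec'])[0].T@d['tvec'].reshape(3),d['fx'])
o=status.get_obs();print(o['ee_pos'],o['orientation'],o['t'],ctrl.tcp_to_tips)
E
```

```text
top [ 377.26058915    3.39059969 1193.34897722] 375.792172115629
scene [1113.41972815  424.58942265  772.76842831] 416.46631729657054
[ 278.2494864  -559.05258663  216.4927457 ] [-3.05688793e+00 -7.18649718e-01  4.85648226e-04] 0.1 19.0
```

View pics/top0.png

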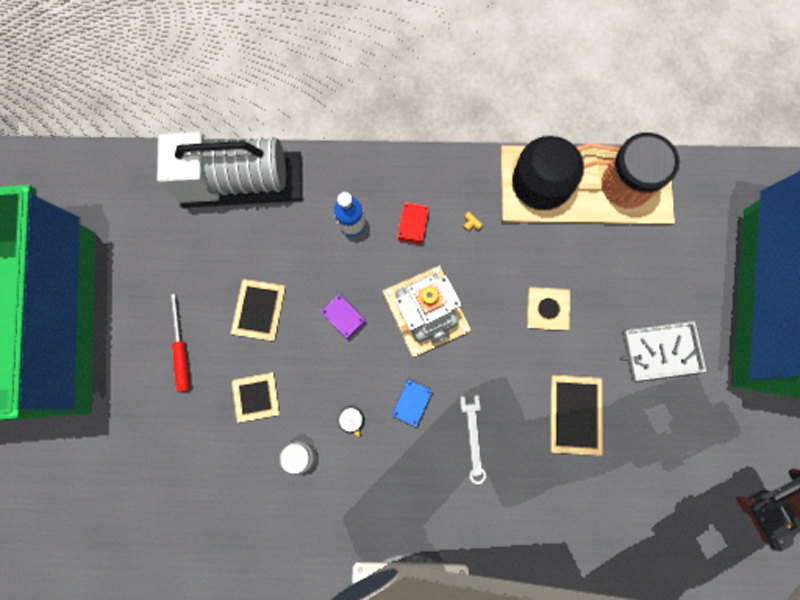

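View pics/scene0.png

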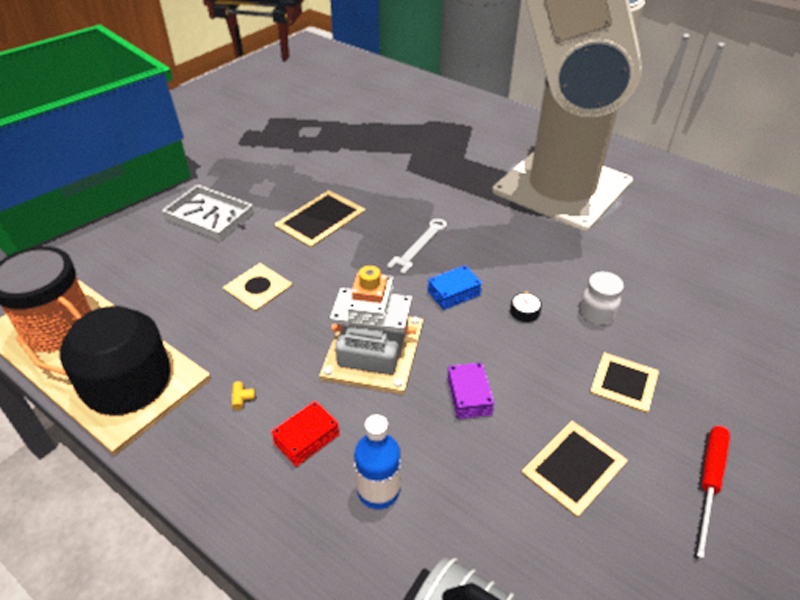

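The top view is up = +x and left = +y. The stack is at about (430,298), with the cap board at (549,308), flange board (256,397), head board (260,308) and plate board (577,414). I'll measure the inlays with code and look closely at the stack.

```bash
python3 - <<'E'
from h import *
g=cv2.resize(np.load('pics/top0.npz')['frame'],None,fx=4,fy=4,interpolation=cv2.INTER_CUBIC).min(axis=2)
for n,(u,v),s in (('cap',(549,308),(46,46)),('flange',(256,397),(60,60)),('head',(260,308),(92,68)),('plate',(577,414),(126,82))):
    U,V=int(u*2.56),int(v*2.56)
    m=((g<55)*255).astype(np.uint8)
    # restrict to window
    w=np.zeros_like(m);r=170;w[V-r:V+r,U-r:U+r]=m[V-r:V+r,U-r:U+r]
    k,l,st,c=cv2.connectedComponentsWithStats(w); i=l[V,U]
    cs,_=cv2.findContours((l==i).astype(np.uint8),0,2); c=max(cs,key=len)[:,0,:]
    P=p2w('top0',(c+.5)/4-.5,6)[:,:2].astype(np.float32)
    R=cv2.minAreaRect(P); b=cv2.boxPoints(R); e=b[1]-b[0],b[2]-b[1]; L=max(e,key=np.linalg.norm)
    print(n,R[0],R[1],'long axis deg',np.degrees(np.arctan2(L[1],L[0])))
crop('top0',240,165,66,66,'st')
crop('scene0',200,165,75,90,'st2')
E
```

```text
cap (604.9464721679688, -275.47003173828125) (35.21778106689453, 38.62992858886719) long axis deg -1.4660649
flange (413.8789367675781, 316.2445373535156) (54.12305450439453, 54.15765380859375) long axis deg -78.46513
head (592.421630859375, 322.3857116699219) (62.20243453979492, 85.74214172363281) long axis deg -7.8779774
plate (391.6226806640625, -324.5624694824219) (77.89698028564453, 120.91001892089844) long axis deg -2.0165384
9.090909090909092
6.666666666666667
```

View pics/st.png

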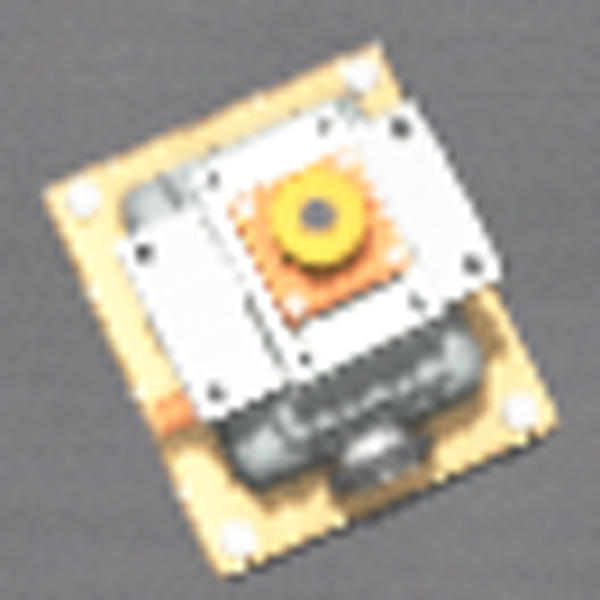

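View pics/st2.png

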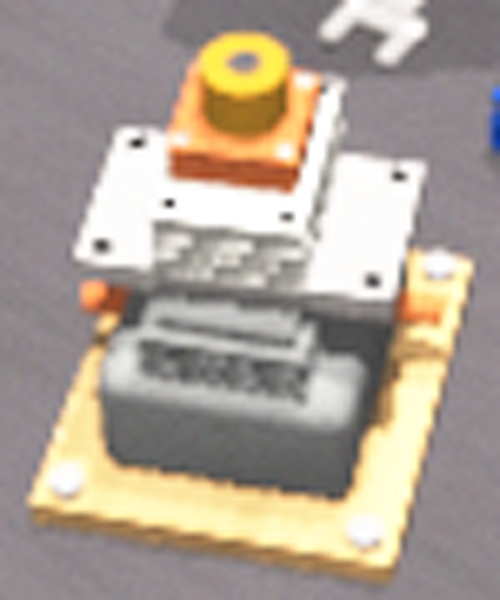

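The crop shows the cap top at (318,213) and the copper flange turned with the stack. The head's long side lies across the plate's long side. Now I'll turn the corners into world poses.

```bash
python3 - <<'E'
from h import *
def W(f,o,s,q,z): return p2w(f,(np.array(q,float)+.5)/s-.5+o,z)[:,:2]
def rep(n,P):
    c=P.mean(0); print(n,c.round(1),[(round(float(np.linalg.norm(b-a)),1),round(float(np.degrees(np.arctan2(*(b-a)[::-1]))),1)) for a,b in zip(P,np.roll(P,-1,0))])
T=lambda q,z:W('top0',np.array([240,165]),9.0909,q,z)
print('cap',T([(318,213)],165))
rep('flange',T([(230,205),(350,150),(410,265),(290,325)],143))
rep('head',T([(195,185),(330,108),(440,305),(305,378)],127))
rep('headscrews',T([(213,180),(323,125),(417,302),(305,360)],127))
rep('plate',T([(120,240),(410,100),(500,275),(210,420)],97))
rep('platescrews',T([(143,252),(400,128),(473,263),(215,392)],97))
rep('base',T([(45,188),(378,45),(557,428),(228,577)],8))
S=lambda q,z:W('scene0',np.array([200,165]),6.6667,q,z)
print('cap',S([(245,62)],165))
rep('platescrews',S([(137,143),(400,176),(372,280),(100,245)],97))
for n,q in (('capb',(258,285)),('flb',(628,379)),('headb',(575,465)),('plateb',(320,217))): print(n,p2w('scene0',[(q[0]+.5)/1.5625-.5,(q[1]+.5)/1.5625-.5],6)[:,:2])
E
```

```text
cap [[596.26298353 -26.51826912]]
flange [593.6 -27.9] [(41.8, -63.9), (41.3, -152.4), (42.2, 117.9), (42.6, 27.0)]
head [594.5 -27.5] [(50.2, -58.7), (72.9, -150.8), (48.9, 119.7), (71.5, 30.1)]
headscrews [595.1 -26.6] [(39.6, -61.9), (64.8, -152.0), (40.2, 118.7), (65.2, 27.5)]
plate [595.7 -26.2] [(106.5, -62.7), (65.5, -153.0), (106.1, 117.8), (66.4, 27.3)]
platescrews [595.6 -25.4] [(94.3, -62.8), (51.0, -151.7), (94.5, 117.9), (52.0, 27.9)]
base [595.7 -25.7] [(129.8, -65.2), (151.4, -155.1), (126.5, 115.4), (152.7, 26.1)]
cap [[594.30353438 -23.59490777]]
platescrews [594.3 -22.8] [(94.7, 117.7), (51.6, 26.6), (94.3, -62.2), (51.8, -153.0)]
capb [[ 603.75042049 -271.48082062]]
flb [[406.12420716 321.18132903]]
headb [[590.06951944 325.41530301]]
plateb [[ 393.39358191 -319.66857105]]
```

```bash
cat >> h.py <<'E'
def inlay(f,uv,z=6,th=80):
    g=cv2.resize(np.load('pics/'+f+'.npz')['frame'],None,fx=4,fy=4,interpolation=cv2.INTER_CUBIC).min(axis=2)
    U,V=int(uv[0]*2.56),int(uv[1]*2.56); w=np.zeros_like(g);r=190;w[V-r:V+r,U-r:U+r]=(g<th)[V-r:V+r,U-r:U+r]
    l=cv2.connectedComponents(w)[1]; i=l[V,U]
    cs,_=cv2.findContours((l==i).astype(np.uint8),0,2); c=max(cs,key=len)[:,0,:]
    R=cv2.minAreaRect(p2w(f,(c+.5)/4-.5,z)[:,:2].astype(np.float32)); b=cv2.boxPoints(R); L=max((b[1]-b[0],b[2]-b[1]),key=np.linalg.norm)
    return np.round(R[0],1),np.round(R[1],1),round(float(np.degrees(np.arctan2(L[1],L[0]))),1)
def go(x,y,z,yaw=None):
    "shift in tool axes and turn about tool z to bring TCP to x,y,z with tool x at yaw deg"
    o=status.get_obs(); R=cv2.Rodrigues(np.array(o['orientation'],float))[0]
    s=R.T@(np.array([x,y,z])-o['ee_pos']); cur=np.degrees(np.arctan2(R[1,0],R[0,0])); print('t',o['t'],'pos',np.round(o['ee_pos'],1),'yaw',cur.round(2),'shift',s.round(1),'turn_z',0 if yaw is None else round(float(np.radians((cur-yaw+180)%360-180)),3),'q6',np.round(o['qpos'][[0,5]],2),'zaxis',R[:,2].round(4))
E
python3 - <<'E'
from h import *
for n,a,b in (('cap',(549,308),(258,285)),('flange',(256,397),(628,379)),('head',(260,308),(575,465)),('plate',(577,414),(320,217))):
    print(n,inlay('top0',a),inlay('scene0',b))
go(595,-25,240,27.5)
E
```

```text
cap (array([ 604.7, -276.1]), array([41.3, 40.9]), 65.6) (array([ 604.3, -272.9]), array([40.8, 40.7]), 15.4)
flange (array([413.6, 315.7]), array([56.4, 56.9]), -78.3) (array([411.3, 318.2]), array([56.7, 57.4]), -78.5)
head (array([592.2, 322. ]), array([65.3, 88.7]), -8.3) (array([590.2, 324.7]), array([66.6, 89.8]), -7.6)
plate (array([ 391. , -325.3]), array([ 80.8, 123.6]), -2.5) (array([ 390.8, -322.8]), array([ 79.6, 123.1]), -2.4)
t 0.1 pos [ 278.2 -559.1  216.5] yaw 26.46 shift [ 521.5 -337.   -23. ] turn_z -0.018 q6 [-1.13 -0.02] zaxis [-6.0e-04  1.3e-03 -1.0e+00]
```

```bash
python3 -m inch '[[[40,-26,-10,0,0,0,100],[80,-52,-23,0,0,0,100],[120,-78,-23,0,0,-0.018,100],[160,-103,-23,0,0,-0.018,100],[200,-129,-23,0,0,-0.018,100],[240,-155,-23,0,0,-0.018,100],[280,-181,-23,0,0,-0.018,100],[320,-207,-23,0,0,-0.018,100],[360,-233,-23,0,0,-0.018,100],[400,-258,-23,0,0,-0.018,100],[440,-284,-23,0,0,-0.018,100],[480,-310,-23,0,0,-0.018,100],[510,-329,-23,0,0,-0.018,100],[521.5,-337,-23,0,0,-0.018,100],[521.5,-337,-23,0,0,-0.018,100],[521.5,-337,-23,0,0,-0.018,100],[521.5,-337,-23,0,0,-0.018,100],[521.5,-337,-23,0,0,-0.018,100],[521.5,-337,-23,0,0,-0.018,100]]]'
python3 - <<'E'
from h import *
go(595,-25,166,27.5)
snap('scene','s1'); crop('s1',190,120,100,110,'s1c')
E
```

```text
t: 2.0
ee_pos: [594.9, -26.5, 240.3]
orientation: [3.052, 0.744, 0.0]
ft_force: [0.1, 0.7, -0.6]
width: 87.8
grasp_force: 0.0
t 2.0 pos [594.9 -26.5 240.3] yaw 27.4 shift [ 0.8 -1.3 74.3] turn_z -0.002 q6 [-0.06  1.03] zaxis [ 1.e-04 -1.e-04 -1.e+00]
5.454545454545454
```

View pics/s1c.png

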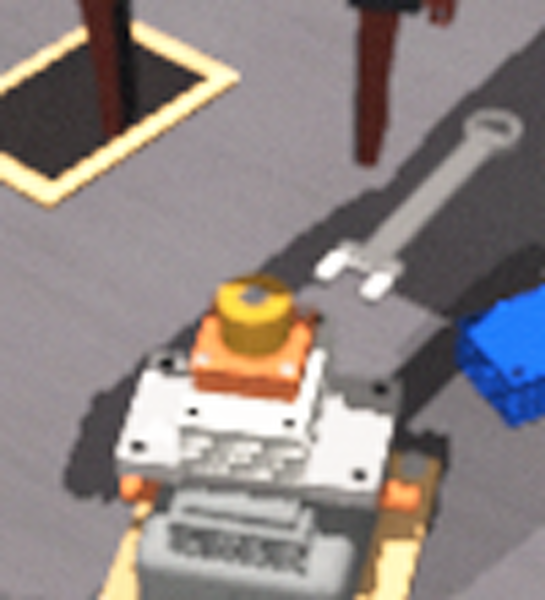

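The fingers straddle the cap, with tips at (115,135) and (370,160) and the cap at (255,290). I'll descend and close.

```bash
python3 -m inch '[[[0.8,-1.3,20,0,0,0,100],[0.8,-1.3,40,0,0,0,100],[0.8,-1.3,55,0,0,0,100],[0.8,-1.3,65,0,0,0,100],[0.8,-1.3,71,0,0,0,100],[0.8,-1.3,74,0,0,0,100],[0.8,-1.3,74.3,0,0,0,100],[0.8,-1.3,74.3,0,0,0,100],[0.8,-1.3,74.3,0,0,0,100]]]'
python3 -m inch '[[[0,0,0,0,0,0,50],[0,0,0,0,0,0,40],[0,0,0,0,0,0,36],[0,0,0,0,0,0,32],[0,0,0,0,0,0,28],[0,0,0,0,0,0,24],[0,0,0,0,0,0,20],[0,0,0,0,0,0,20],[0,0,0,0,0,0,20],[0,0,0,0,0,0,20],[0,0,0,0,0,0,20],[0,0,0,0,0,0,20]]]'
```

```text
t: 2.95
ee_pos: [595.8, -23.9, 166.5]
orientation: [3.051, 0.746, 0.002]
ft_force: [-0.6, -0.0, 1.3]
width: 87.6
grasp_force: 0.0
t: 4.15
ee_pos: [595.4, -23.9, 165.9]
orientation: [3.052, 0.747, 0.0]
ft_force: [-0.3, -0.6, -0.4]
width: 17.5
grasp_force: 0.0
```

```bash
python3 - <<'E'
from h import *
go(595,-25,166,27.5)
snap('scene','s2'); crop('s2',190,120,100,110,'s2c')
E
```

```text
t 4.15 pos [595.4 -23.9 165.9] yaw 27.49 shift [-0.8  0.8 -0.1] turn_z -0.0 q6 [-0.06  1.03] zaxis [ 0. -0. -1.]
5.454545454545454
```

View pics/s2c.png

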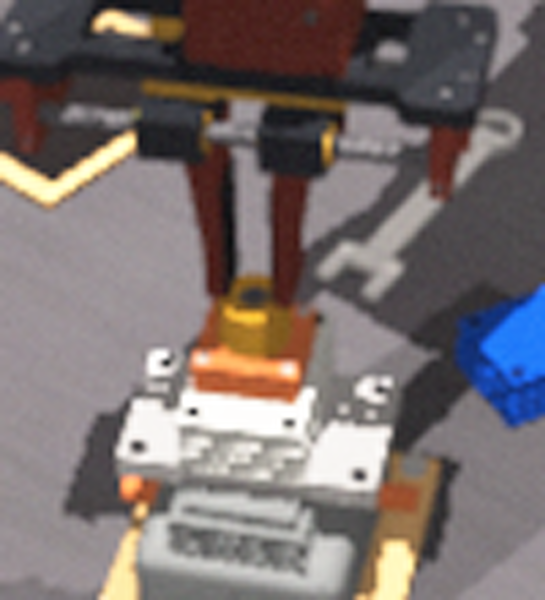

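```bash
python3 - <<'E'
from h import *
def proj(f,P):
    d=np.load('pics/'+f+'.npz'); K=np.array([[d['fx'],0,d['cx']],[0,d['fy'],d['cy']],[0,0,1.]])
    return cv2.projectPoints(np.array(P,float).reshape(-1,3),d['rvec'],d['tvec'],K,None)[0].reshape(-1,2)
y=np.array([np.cos(np.radians(-62.5)),np.sin(np.radians(-62.5)),0])
for f,c,h in(('s1',[594.9,-26.5,221.3],44),('s2',[595.4,-23.9,147],9)):
    c=np.array(c); print(((proj(f,[c-h*y,c,c+h*y])-[190,120]+.5)*5.4545-.5).round())
print(((proj('s2',[[595,-25,165],[595,-25,143]])-[190,120]+.5)*5.4545-.5).round())
snap('top','t2'); crop('t2',220,140,110,90,'t2c')
E
```

```text
[[357. 198.]
 [244. 185.]
 [133. 172.]]
[[275. 333.]
 [254. 330.]
 [232. 328.]]
[[251. 296.]
 [253. 336.]]
6.666666666666667
```

View pics/t2c.png

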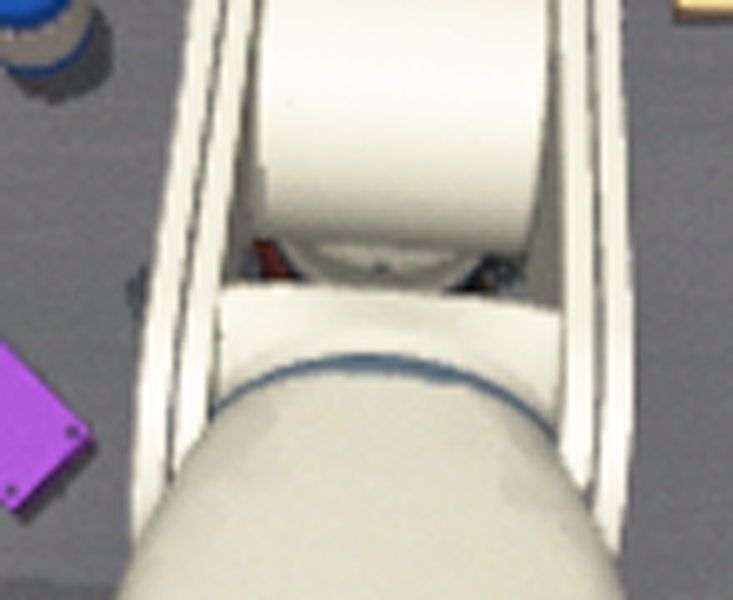

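```bash
python3 -m inch '[[[0,0,-3,0,0,0,60],[0,0,-3,0,0,0,100],[0,0,-3,0,0,0,100],[0,0,-3,0,0,0,100],[0,0,-3,0,0,0,100],[0,0,-3,0,0,0,100],[0,0,-3,0,0,0,100],[0,0,-3,0,0,0,100],[0,0,3,0,0,0,100],[0,0,7,0,0,0,100],[0,0,11,0,0,0,100],[0,0,15,0,0,0,100],[0,0,15,0,0,0,100],[0,0,15,0,0,0,100]]]'
python3 - <<'E'
from h import *
snap('scene','s3'); crop('s3',190,120,100,110,'s3c')
E
```

```text
t: 5.65
ee_pos: [595.3, -23.9, 150.7]
orientation: [-3.052, -0.746, 0.001]
ft_force: [-0.0, -0.2, 0.7]
width: 87.5
grasp_force: 0.0
5.454545454545454
```

View pics/s3c.png

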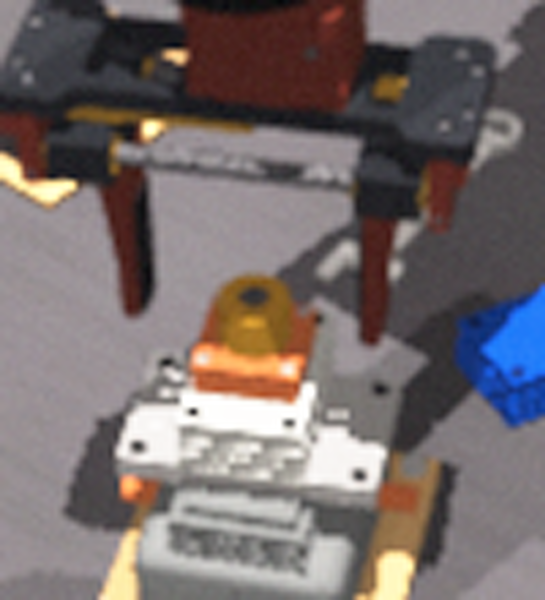

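```bash
python3 -m inch '[[[0,0,0,0,0,0,60],[0,0,0,0,0,0,55],[0,0,0,0,0,0,50],[0,0,0,0,0,0,46],[0,0,0,0,0,0,42],[0,0,0,0,0,0,39],[0,0,0,0,0,0,36],[0,0,0,0,0,0,33],[0,0,0,0,0,0,30],[0,0,0,0,0,0,28],[0,0,0,0,0,0,28]]]'
```

```text
t: 6.8
ee_pos: [595.4, -24.0, 150.9]
orientation: [3.052, 0.746, 0.0]
ft_force: [-0.4, -0.8, 0.4]
width: 28.7
grasp_force: 30.0
```

Gripped at 30 N with the width at 28.7. So the fingertips in fact sit near the reported TCP height, and I'll allow for that. Lift, carry, and come down to just above the board.

```bash
python3 -m inch '[[[0,0,-10,0,0,0,20],[0,0,-25,0,0,0,20],[0,0,-45,0,0,0,20],[-7,15,-60,0,0,0,20],[-21,45,-60,0,0,0,20],[-38,80,-60,0,0,0,20],[-55,115,-60,0,0,0,20],[-71,150,-60,0,0,0,20],[-86,180,-60,0,0,0,20],[-98,206,-50,0,0,0,20],[-105,221,-30,0,0,0,20],[-107.6,226.4,0,0,0,0,20],[-107.6,226.4,35,0,0,0,20],[-107.6,226.4,70,0,0,0,20],[-107.6,226.4,100,0,0,0,20],[-107.6,226.4,118,0,0,0,20],[-107.6,226.4,126,0,0,0,20],[-107.6,226.4,128,0,0,0,20],[-107.6,226.4,128,0,0,0,20],[-107.6,226.4,128,0,0,0,20]]]'
python3 - <<'E'
from h import *
go(604.5,-274.5,14,27.5)
snap('scene','s4'); crop('s4',110,120,110,82,'s4c')
E
```

```text
t: 8.8
ee_pos: [605.4, -274.9, 24.5]
orientation: [3.05, 0.746, 0.003]
ft_force: [0.3, 0.4, -1.2]
width: 28.8
grasp_force: 30.0
t 8.8 pos [ 605.4 -274.9   24.5] yaw 27.49 shift [-0.7 -0.8 10.5] turn_z -0.0 q6 [-0.44  0.65] zaxis [ 0.0022 -0.0011 -1.    ]
7.2727272727272725
```

View pics/s4c.png

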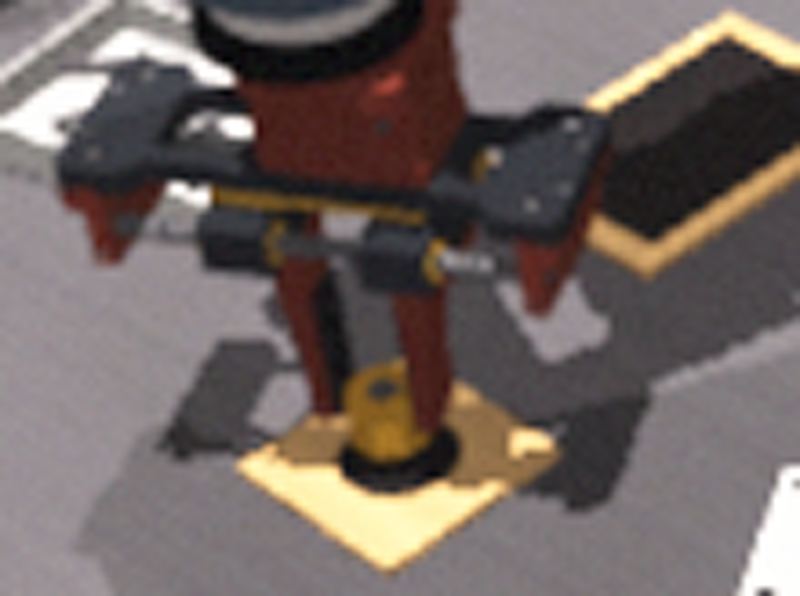

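The cap is over the disc, with cap centre at about (387,438) and disc centre at about (399,453), so it is a few mm off. I'll correct, lower gently and release.

```bash
python3 -m inch '[[[-2,-1.5,0,0,0,0,20],[-4,-3,2,0,0,0,20],[-4,-3,4,0,0,0,20],[-4,-3,6,0,0,0,20],[-4,-3,8,0,0,0,20],[-4,-3,9,0,0,0,20],[-4,-3,9.5,0,0,0,20],[-4,-3,10,0,0,0,20],[-4,-3,10.5,0,0,0,20],[-4,-3,10.5,0,0,0,20]]]'
```

```text
t: 9.85
ee_pos: [599.4, -273.6, 13.8]
orientation: [-3.051, -0.746, 0.0]
ft_force: [-5.8, 2.3, 11.8]
width: 28.7
grasp_force: 30.0
```

```bash
python3 -m inch '[[[0,0,-0.5,0,0,0,34],[0,0,-0.5,0,0,0,36],[0,0,-0.5,0,0,0,40],[0,0,-0.5,0,0,0,60],[0,0,-0.5,0,0,0,80],[0,0,-0.5,0,0,0,100],[0,0,-0.5,0,0,0,100],[0,0,-5,0,0,0,100],[0,0,-20,0,0,0,100],[0,0,-50,0,0,0,100],[0,0,-90,0,0,0,100],[0,0,-130,0,0,0,100],[0,0,-170,0,0,0,100],[50,-50,-180,0,0,0,100],[85,-85,-180,0,0,0,100],[120,-120,-180,0,0,0,100],[120,-155,-180,0,0,0,100],[120,-190,-180,0,0,0,100],[120,-190,-180,0,0,0,100],[120,-190,-180,0,0,0,100]]]'
python3 - <<'E'
from h import *
go(595,-25,135,27.5)
snap('top','t5'); snap('scene','s5')
f=lambda n,q,w,h: cv2.resize(np.load('pics/'+n+'.npz')['frame'][q[1]:q[1]+h,q[0]:q[0]+w,::-1],(400,400),interpolation=cv2.INTER_CUBIC)
cv2.imwrite('pics/c5.png',np.hstack([f('t5',(327,173),50,50),f('s5',(140,155),50,50)]))
E
```

```text
t: 11.85
ee_pos: [618.4, -49.1, 193.7]
orientation: [3.05, 0.749, 0.002]
ft_force: [0.2, -0.9, 0.2]
width: 88.1
grasp_force: 0.0
t 11.85 pos [618.4 -49.1 193.7] yaw 27.59 shift [ -9.7 -32.2  58.7] turn_z 0.002 q6 [-0.1   0.99] zaxis [ 1.5e-03 -4.0e-04 -1.0e+00]
```

View pics/c5.png

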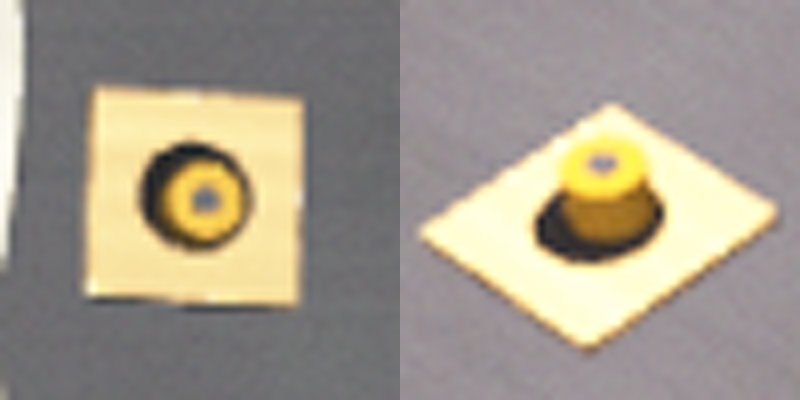

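```bash
python3 - <<'E'
from h import *
W=lambda n,o,q,z:p2w(n,(np.array(q,float)+.5)/8-.5+np.array(o),z)[:,:2]
a=W('t5',(327,173),[(203,199)],28)[0]; b=W('t5',(327,173),[(97,88),(302,98),(300,307),(87,295)],6); print(a,b.mean(0),W('t5',(327,173),[(195,196)],6), np.degrees(np.arctan2(*(b[0]-b[3])[::-1])))
a=W('s5',(140,155),[(203,162)],28)[0]; b=W('s5',(140,155),[(20,232),(213,103),(378,211),(192,350)],6); print(a,b.mean(0))
E
```

```text
[ 599.28951966 -274.36762493] [ 604.54537047 -277.0238688 ] [[ 604.64865443 -276.44625335]] -3.9591855699018894
[ 598.00939838 -272.97589442] [ 604.21315788 -271.83159628]
```

The cap landed 5.5 mm off in x because my eyeball correction was wrong. The averaged camera estimate of the board was right. I'll re-grasp and shift it.

```bash
python3 -m inch '[[[-24,35,0,0,0,0,100],[-48,70,0,0,0,0,100],[-72,105,0,0,0,0,100],[-96,140,10,0,0,0,100],[-116,175,50,0,0,0,100],[-121.2,190,90,0,0,0,100],[-121.2,190,130,0,0,0,100],[-121.2,190,160,0,0,0,100],[-121.2,190,174,0,0,0,100],[-121.2,190,178,0,0,0,100],[-121.2,190,178,0,0,0,100],[-121.2,190,178,0,0,0,100],[-121.2,190,178,0,0,0,100]]]'
python3 -c "
from h import *
go(598.7,-273.7,15,27.5)"
```

```text
t: 13.25
ee_pos: [599.6, -274.7, 16.2]
orientation: [3.05, 0.746, 0.004]
ft_force: [0.1, 0.3, 0.0]
width: 87.9
grasp_force: 0.0
t 13.25 pos [ 599.6 -274.7   16.2] yaw 27.5 shift [-0.4 -1.3  1.2] turn_z -0.0 q6 [-0.45  0.64] zaxis [ 0.0027 -0.0013 -1.    ]
```

```bash
python3 -m inch '[[[-0.4,-1.3,1.2,0,0,0,60],[-0.4,-1.3,1.2,0,0,0,50],[-0.4,-1.3,1.2,0,0,0,42],[-0.4,-1.3,1.2,0,0,0,36],[-0.4,-1.3,1.2,0,0,0,33],[-0.4,-1.3,1.2,0,0,0,30],[-0.4,-1.3,1.2,0,0,0,25],[-0.4,-1.3,1.2,0,0,0,20],[-0.4,-1.3,-1,0,0,0,20],[-0.4,-1.3,-3,0,0,0,20],[1,0,-3,0,0,0,20],[3,1,-3,0,0,0,20],[4.4,2.1,-3,0,0,0,20],[4.4,2.1,-3,0,0,0,20],[4.4,2.1,-3,0,0,0,20],[4.4,2.1,-3,0,0,0,20],[4.4,2.1,-3,0,0,0,20]]]'
python3 -c "
from h import *
go(604.5,-274.5,15,27.5)"
```

```text
t: 14.95
ee_pos: [603.1, -274.0, 17.3]
orientation: [-3.052, -0.746, 0.0]
ft_force: [-0.1, 0.1, -0.7]
width: 28.7
grasp_force: 30.0
t 14.95 pos [ 603.1 -274.    17.3] yaw 27.49 shift [1.  1.1 2.3] turn_z -0.0 q6 [-0.44  0.65] zaxis [-2.e-04  1.e-04 -1.e+00]
```

```bash
python3 -m inch '[[[1,1,0,0,0,0,20],[1,1,0.8,0,0,0,20],[1,1,1.6,0,0,0,20],[1,1,2.2,0,0,0,20],[1,1,2.6,0,0,0,20],[1,1,2.6,0,0,0,20],[1,1,2.6,0,0,0,20]]]'
```

```text
t: 15.65
ee_pos: [604.6, -274.4, 14.8]
orientation: [3.052, 0.747, 0.0]
ft_force: [0.8, -0.1, 0.1]
width: 29.1
grasp_force: 30.0
```

```bash
python3 -m inch '[[[0,0,0.3,0,0,0,20],[0,0,0.6,0,0,0,20],[0,0,0.8,0,0,0,20],[0,0,0.8,0,0,0,20]]]'
```

```text
t: 16.05
ee_pos: [604.6, -274.4, 14.0]
orientation: [-3.052, -0.746, 0.0]
ft_force: [-0.1, 0.6, -0.1]
width: 28.8
grasp_force: 30.0
```

```bash
python3 -m inch '[[[0,0,0.3,0,0,0,20],[0,0,0.6,0,0,0,20],[0,0,0.9,0,0,0,20],[0,0,0.9,0,0,0,20]]]'
```

```text
t: 16.45
ee_pos: [604.6, -274.4, 13.1]
orientation: [-3.052, -0.746, 0.0]
ft_force: [0.2, -0.1, 0.6]
width: 28.7
grasp_force: 30.0
```

```bash
python3 -m inch '[[[0,0,0.3,0,0,0,20],[0,0,0.4,0,0,0,20],[0,0,0.4,0,0,0,20]]]'
```

```text
t: 16.75
ee_pos: [604.6, -274.4, 13.1]
orientation: [3.052, 0.747, 0.0]
ft_force: [-1.9, 2.6, 5.0]
width: 28.8
grasp_force: 30.0
```

```bash
python3 -m inch '[[[0,0,-0.4,0,0,0,34],[0,0,-0.4,0,0,0,36],[0,0,-0.4,0,0,0,40],[0,0,-0.4,0,0,0,60],[0,0,-0.4,0,0,0,100],[0,0,-0.4,0,0,0,100],[0,0,-5,0,0,0,100],[0,0,-20,0,0,0,100],[0,0,-50,0,0,0,100],[0,0,-90,0,0,0,100],[0,0,-130,0,0,0,100],[0,0,-170,0,0,0,100],[20,-40,-180,0,0,0,100],[40,-80,-180,0,0,0,100],[60,-120,-180,0,0,0,100],[80,-160,-180,0,0,0,100],[100,-200,-180,0,0,0,100],[106.7,-225.6,-180,0,0,0,100],[106.7,-225.6,-180,0,0,0,100],[106.7,-225.6,-180,0,0,0,100]]]'
python3 - <<'E'
from h import *
go(595,-25,130.5,27.5)
snap('top','t6'); snap('scene','s6')
f=lambda n,q,w,h: cv2.resize(np.load('pics/'+n+'.npz')['frame'][q[1]:q[1]+h,q[0]:q[0]+w,::-1],(400,400),interpolation=cv2.INTER_CUBIC)
cv2.imwrite('pics/c6.png',np.hstack([f('t6',(327,173),50,50),f('s6',(140,155),50,50)]))
E
```

```text
t: 18.75
ee_pos: [595.4, -24.9, 193.8]
orientation: [3.05, 0.748, 0.002]
ft_force: [0.1, -0.2, -0.7]
width: 88.2
grasp_force: 0.0
t 18.75 pos [595.4 -24.9 193.8] yaw 27.57 shift [-0.5 -0.2 63.3] turn_z 0.001 q6 [-0.06  1.03] zaxis [ 1.5e-03 -4.0e-04 -1.0e+00]
```

View pics/c6.png

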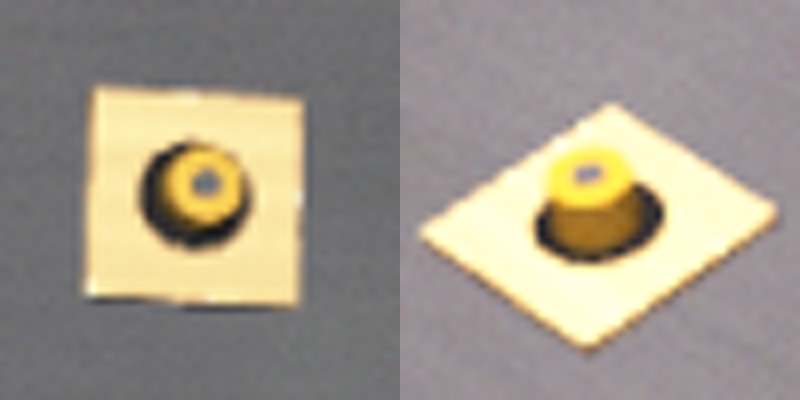

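The cap now sits centred on the disc: it is at (207,183) in the top crop, where parallax predicts (208,185). Next, the flange.

```bash
python3 -m inch '[[[-0.5,-0.2,20,0,0,0,100],[-0.5,-0.2,38,0,0,0,100],[-0.5,-0.2,50,0,0,0,100],[-0.5,-0.2,57,0,0,0,100],[-0.5,-0.2,60.5,0,0,0,100],[-0.5,-0.2,60.8,0,0,0,100],[-0.5,-0.2,60.8,0,0,0,80],[-0.5,-0.2,60.8,0,0,0,65],[-0.5,-0.2,60.8,0,0,0,57],[-0.5,-0.2,60.8,0,0,0,53],[-0.5,-0.2,60.8,0,0,0,49],[-0.5,-0.2,60.8,0,0,0,45],[-0.5,-0.2,60.8,0,0,0,40],[-0.5,-0.2,60.8,0,0,0,40]]]'
python3 - <<'E'
from h import *
print(p2w('s6',[(190.5)/8-.5+140,(176.5)/8-.5+155],28))
go(412.5,317,133,11.6)
go(412.5,317,133,-78.4)
E
```

```text
t: 20.25
ee_pos: [594.7, -25.1, 132.0]
orientation: [3.052, 0.746, 0.0]
ft_force: [-0.5, -0.2, 1.8]
width: 43.9
grasp_force: 30.0
[[ 605.55697416 -271.24333109   28.        ]]
t 20.25 pos [594.7 -25.1 132. ] yaw 27.49 shift [  -3.7 -387.6   -1.1] turn_z 0.277 q6 [-0.06  1.03] zaxis [ 2.e-04 -1.e-04 -1.e+00]
t 20.25 pos [594.7 -25.1 132. ] yaw 27.49 shift [  -3.7 -387.6   -1.1] turn_z 1.848 q6 [-0.06  1.03] zaxis [ 2.e-04 -1.e-04 -1.e+00]
```

```bash
python3 -m inch '[[[0,0,-5,0,0,0,30],[0,0,-20,0,0,0,30],[0,0,-40,0,0,0,30],[0,-25,-60,0,0,0,30],[0,-65,-60,0,0,0.05,30],[-1,-110,-60,0,0,0.1,30],[-1,-155,-60,0,0,0.15,30],[-2,-200,-60,0,0,0.2,30],[-2,-245,-60,0,0,0.25,30],[-3,-290,-60,0,0,0.277,30],[-3,-330,-60,0,0,0.277,30],[-3.7,-365,-50,0,0,0.277,30],[-3.7,-387.6,-20,0,0,0.277,30],[-3.7,-387.6,20,0,0,0.277,30],[-3.7,-387.6,60,0,0,0.277,30],[-3.7,-387.6,90,0,0,0.277,30],[-3.7,-387.6,106,0,0,0.277,30],[-3.7,-387.6,112,0,0,0.277,30],[-3.7,-387.6,112,0,0,0.277,30],[-3.7,-387.6,112,0,0,0.277,30]]]'
python3 -m inch '[[[0,0,0,0,0,0,30],[0,0,0,0,0,0,30]]]'
python3 - <<'E'
from h import *
go(412.5,317,11,11.6)
E
```

```text
t: 22.25
ee_pos: [413.2, 317.6, 21.0]
orientation: [-3.125, -0.318, -0.002]
ft_force: [0.5, 0.5, -0.7]
width: 43.6
grasp_force: 30.0
t: 22.45
ee_pos: [413.0, 317.4, 21.0]
orientation: [-3.124, -0.318, -0.003]
ft_force: [0.2, 0.3, -2.4]
width: 43.6
grasp_force: 30.0
t 22.45 pos [413.  317.4  21. ] yaw 11.61 shift [-0.6  0.3 10. ] turn_z 0.0 q6 [0.63 2.  ] zaxis [ 0.0015  0.0012 -1.    ]
```

```bash
python3 -m inch '[[[-0.5,0.3,3,0,0,0,30],[-0.5,0.3,5,0,0,0,30],[-0.5,0.3,7,0,0,0,30],[-0.5,0.3,8,0,0,0,30],[-0.5,0.3,8.5,0,0,0,30],[-0.5,0.3,9,0,0,0,30],[-0.5,0.3,9.5,0,0,0,30],[-0.5,0.3,9.9,0,0,0,30],[-0.5,0.3,9.9,0,0,0,30]]]'
```

```text
t: 23.35
ee_pos: [411.9, 316.6, 10.9]
orientation: [3.125, 0.318, -0.0]
ft_force: [-2.9, -1.9, 11.9]
width: 43.5
grasp_force: 30.0
```

```bash
python3 -m inch '[[[0,0,-0.5,0,0,0,51],[0,0,-0.5,0,0,0,54],[0,0,-0.5,0,0,0,60],[0,0,-0.5,0,0,0,80],[0,0,-0.5,0,0,0,100],[0,0,-0.5,0,0,0,100],[0,0,-5,0,0,0,100],[0,0,-20,0,0,0,100],[0,0,-50,0,0,0,100],[0,0,-90,0,0,0,100],[0,0,-130,0,0,0,100],[0,0,-165,0,0,0,100],[12,40,-175,0,0,-0.05,100],[24,80,-175,0,0,-0.1,100],[36,120,-175,0,0,-0.15,100],[48,160,-175,0,0,-0.2,100],[60,200,-175,0,0,-0.25,100],[72,240,-175,0,0,-0.283,100],[84,280,-175,0,0,-0.283,100],[96,320,-175,0,0,-0.283,100]]]'
python3 -m inch '[[[9,30,0,0,0,0,100],[14.7,51.4,0,0,0,0,100],[14.7,51.4,0,0,0,0,100],[14.7,51.4,0,0,0,0,100],[14.7,51.4,0,0,0,0,100]]]'
python3 - <<'E'
from h import *
go(595,-25,101,27.8)
snap('top','t7'); snap('scene','s7')
f=lambda n,q,w,h: cv2.resize(np.load('pics/'+n+'.npz')['frame'][q[1]:q[1]+h,q[0]:q[0]+w,::-1],(400,400),interpolation=cv2.INTER_CUBIC)
cv2.imwrite('pics/c7.png',np.hstack([f('t7',(139,229),50,50),f('s7',(377,218),50,50)]))
E
```

```text
t: 25.35
ee_pos: [571.0, 20.9, 186.4]
orientation: [3.049, 0.755, 0.002]
ft_force: [0.0, 1.0, 0.3]
width: 87.5
grasp_force: 0.0
t: 25.85
ee_pos: [606.5, -15.3, 185.3]
orientation: [-3.049, -0.757, 0.001]
ft_force: [0.2, -0.3, 0.5]
width: 87.7
grasp_force: 0.0
t 25.85 pos [606.5 -15.3 185.3] yaw 27.87 shift [-14.7   3.3  84.3] turn_z 0.001 q6 [-0.04  1.04] zaxis [-5.e-04  2.e-04 -1.e+00]
```

View pics/c7.png

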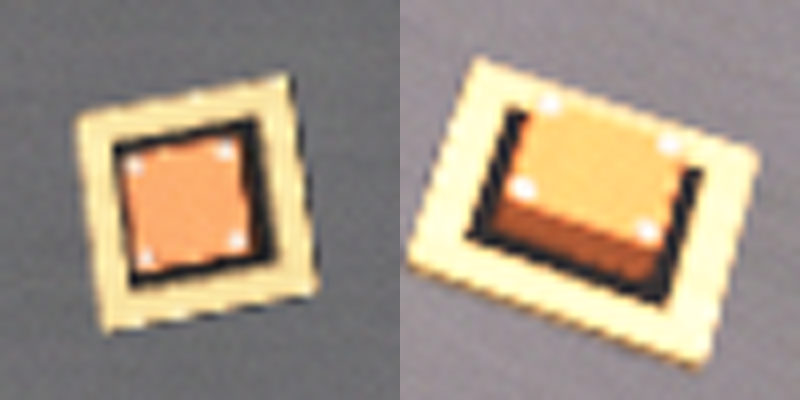

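The flange is centred to within about 1.3 mm and its edges run parallel to the inlay. Now the head, gripped across its 52 mm side.

```bash
python3 -m inch '[[[-8,2,0,0,0,0,100],[-14.7,3.3,0,0,0,0,100],[-14.7,3.3,15,0,0,0,100],[-14.7,3.3,35,0,0,0,100],[-14.7,3.3,55,0,0,0,100],[-14.7,3.3,70,0,0,0,100],[-14.7,3.3,78,0,0,0,100],[-14.7,3.3,81,0,0,0,100],[-14.7,3.3,81,0,0,0,90],[-14.7,3.3,81,0,0,0,76],[-14.7,3.3,81,0,0,0,68],[-14.7,3.3,81,0,0,0,63],[-14.7,3.3,81,0,0,0,60],[-14.7,3.3,81,0,0,0,57],[-14.7,3.3,81,0,0,0,53],[-14.7,3.3,81,0,0,0,48],[-14.7,3.3,81,0,0,0,48]]]'
python3 - <<'E'
from h import *
go(591.2,323.3,24,-8)
E
```

```text
t: 27.65
ee_pos: [596.0, -25.3, 104.5]
orientation: [-3.049, -0.755, -0.0]
ft_force: [-1.1, 4.1, 5.7]
width: 51.9
grasp_force: 30.0
t 27.65 pos [596.  -25.3 104.5] yaw 27.83 shift [ 158.5 -310.5   80.7] turn_z 0.625 q6 [-0.06  1.02] zaxis [ 1.e-04  7.e-04 -1.e+00]
```

```bash
python3 -m inch '[[[0,0,-4,0,0,0,40],[0,0,-15,0,0,0,40],[0,0,-35,0,0,0,40],[0,0,-60,0,0,0,40],[10,-20,-75,0,0,0.04,40],[27,-53,-75,0,0,0.12,40],[45,-88,-75,0,0,0.2,40],[63,-123,-75,0,0,0.28,40],[81,-158,-75,0,0,0.36,40],[99,-193,-75,0,0,0.44,40],[117,-228,-75,0,0,0.52,40],[134,-262,-75,0,0,0.6,40],[148,-290,-65,0,0,0.625,40],[158.5,-310.5,-40,0,0,0.625,40],[158.5,-310.5,0,0,0,0.625,40],[158.5,-310.5,35,0,0,0.625,40],[158.5,-310.5,62,0,0,0.625,40],[158.5,-310.5,77,0,0,0.625,40],[158.5,-310.5,81,0,0,0.625,40],[158.5,-310.5,81,0,0,0.625,40]]]'
python3 -m inch '[[[0,0,0,0,0,0,40],[0,0,0,0,0,0,40],[0,0,0,0,0,0,40]]]'
python3 - <<'E'
from h import *
go(591.2,323.3,13.5,-8)
E
```

```text
t: 29.65
ee_pos: [591.6, 322.7, 23.3]
orientation: [-3.134, 0.219, -0.0]
ft_force: [-0.1, 0.1, -3.0]
width: 51.9
grasp_force: 30.0
t: 29.95
ee_pos: [591.9, 323.1, 24.3]
orientation: [-3.133, 0.219, -0.003]
ft_force: [-0.0, 0.5, -3.1]
width: 51.6
grasp_force: 30.0
t 29.95 pos [591.9 323.1  24.3] yaw -7.98 shift [-0.7 -0.1 10.8] turn_z 0.0 q6 [0.48 2.19] zaxis [ 1.8e-03  9.0e-04 -1.0e+00]
```

```bash
python3 -m inch '[[[-0.6,0,3,0,0,0,40],[-0.6,0,6,0,0,0,40],[-0.6,0,8,0,0,0,40],[-0.6,0,9,0,0,0,40],[-0.6,0,9.6,0,0,0,40],[-0.6,0,10.1,0,0,0,40],[-0.6,0,10.1,0,0,0,40]]]'
```

```text
t: 30.65
ee_pos: [590.3, 322.7, 13.5]
orientation: [3.134, -0.219, -0.001]
ft_force: [-4.3, -2.9, 5.1]
width: 52.0
grasp_force: 30.0
```

```bash
python3 -m inch '[[[0,0,-0.3,0,0,0,60],[0,0,-0.3,0,0,0,63],[0,0,-0.3,0,0,0,70],[0,0,-0.3,0,0,0,85],[0,0,-0.3,0,0,0,100],[0,0,-0.3,0,0,0,100],[0,0,-5,0,0,0,100],[0,0,-20,0,0,0,100],[0,0,-50,0,0,0,100],[0,0,-90,0,0,0,100],[0,0,-130,0,0,-0.1,100],[0,0,-165,0,0,-0.2,100],[5,30,-175,0,0,-0.34,100],[10,65,-175,0,0,-0.48,100],[15,100,-175,0,0,-0.62,100],[20,130,-175,0,0,-0.76,100],[25,160,-175,0,0,-0.9,100],[30,190,-175,0,0,-1.04,100],[35,220,-175,0,0,-1.18,100],[40,250,-175,0,0,-1.32,100]]]'
python3 - <<'E'
from h import *
go(595,-24.8,188,117.4)
E
```

```text
t: 32.65
ee_pos: [595.6, 68.5, 189.4]
orientation: [2.604, 1.756, 0.002]
ft_force: [-0.3, 0.2, 0.6]
width: 87.8
grasp_force: 0.0
t 32.65 pos [595.6  68.5 189.4] yaw 67.99 shift [-86.7  34.4   1.3] turn_z -0.862 q6 [0.09 0.48] zaxis [ 1.6e-03  1.0e-04 -1.0e+00]
```

```bash
python3 -m inch '[[[-30,12,0,0,0,-0.14,100],[-60,24,0,0,0,-0.28,100],[-80,31,1,0,0,-0.42,100],[-86.7,34.4,1,0,0,-0.56,100],[-86.7,34.4,1,0,0,-0.7,100],[-86.7,34.4,1,0,0,-0.82,100],[-86.7,34.4,1,0,0,-0.862,100],[-86.7,34.4,1,0,0,-0.862,100],[-86.7,34.4,1,0,0,-0.862,100],[-86.7,34.4,1,0,0,-0.862,100]]]'
python3 - <<'E'
from h import *
go(595,-24.8,91,117.4)
snap('top','t8'); snap('scene','s8')
f=lambda n,q,w,h: cv2.resize(np.load('pics/'+n+'.npz')['frame'][q[1]:q[1]+h,q[0]:q[0]+w,::-1],(400,400),interpolation=cv2.INTER_CUBIC)
cv2.imwrite('pics/c8.png',np.hstack([f('t8',(131,162),70,70),f('s8',(203,170),70,70)]))
cv2.imwrite('pics/c9.png',np.hstack([f('t8',(131,162),70,70),f('s8',(333,262),70,70)]))
i=np.vstack([np.hstack([f('t8',(131,162),70,70),f('s8',(333,262),70,70)])]);s=f('s8',(203,150),80,80)
o=np.hstack([i,s]);print(o.shape);cv2.imwrite('pics/c8.png',cv2.resize(o,(800,267)))
E
```

```text
t: 33.65
ee_pos: [594.4, -23.6, 187.4]
orientation: [1.641, 2.678, 0.0]
ft_force: [0.4, 0.1, -0.3]
width: 87.9
grasp_force: 0.0
t 33.65 pos [594.4 -23.6 187.4] yaw 116.99 shift [-1.3 -0.1 96.4] turn_z -0.007 q6 [-0.06 -0.53] zaxis [ 6.e-04 -0.e+00 -1.e+00]
(400, 1200, 3)
```

View pics/c8.png

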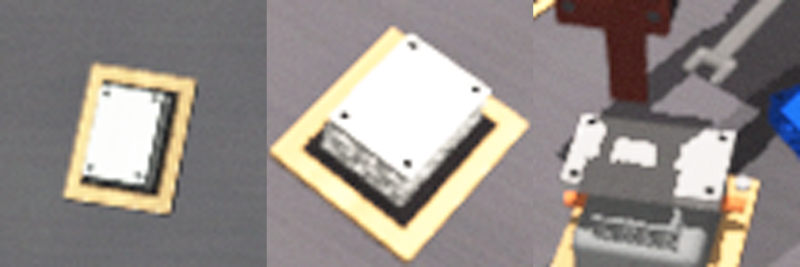

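```bash
python3 - <<'E'
from h import *
k=400/70*2/3
W=lambda n,o,q,z:p2w(n,(np.array(q,float)+.5)/k-.5+np.array(o),z)[:,:2]
def rep(n,P):
    print(n,P.mean(0).round(1),[(round(float(np.linalg.norm(b-a)),1),round(float(np.degrees(np.arctan2(*(b-a)[::-1])))%180,1)) for a,b in zip(P,np.roll(P,-1,0))])
rep('topscrews',W('t8',(131,162),[(106,93),(154,99),(143,181),(89,169)],36))
rep('topboard',W('t8',(131,162),[(93,65),(197,78),(172,214),(65,197)],6))
rep('scscrews',W('s8',(333,262),[(145,45),(220,90),(141,163),(78,115)],36))
rep('scboard',W('s8',(333,262),[(121,27),(261,125),(145,260),(5,152)],6))
E
```

```text
topscrews [588.2 319.7] [(40.4, 83.8), (68.9, 176.2), (46.0, 78.5), (64.7, 171.7)]
topboard [591.6 320.3] [(90.2, 83.7), (117.7, 173.2), (91.7, 82.0), (115.0, 172.4)]
scscrews [587.4 325. ] [(45.5, 87.9), (68.5, 168.4), (40.2, 81.9), (63.6, 172.7)]
scboard [591.  325.3] [(92.5, 82.6), (113.9, 172.6), (89.8, 83.1), (114.6, 173.9)]
```

```bash
python3 - <<'E'
from h import *
for n,uv in (('t8',(131+123/3.81,162+135/3.81)),('s8',(333+146/3.81,262+100/3.81))):
    F=np.load('pics/'+n+'.npz')['frame']; g=cv2.resize(F,None,fx=4,fy=4,interpolation=cv2.INTER_CUBIC).astype(int)
    print(F[int(uv[1]),int(uv[0])])
    for th in (150,180,205):
        m=((g.min(2)>th)&(g.max(2)-g.min(2)<40)).astype(np.uint8); U,V=int(uv[0]*4),int(uv[1]*4)
        w=np.zeros_like(m);w[V-130:V+130,U-130:U+130]=m[V-130:V+130,U-130:U+130]
        l=cv2.connectedComponents(w)[1]; cs,_=cv2.findContours((l==l[V,U]).astype(np.uint8),0,2); c=max(cs,key=len)[:,0]
        P=p2w(n,(c+.5)/4-.5,36)[:,:2].astype(np.float32); R=cv2.minAreaRect(P); print(n,th,np.round(R[0],1),np.round(R[1],1),round(R[2],1))
    print(inlay(n,(0,0)) if 0 else '')
E
```

```text
[252 253 252]
t8 150 [590.  320.3] [54.7 79.2] 81.4
t8 180 [589.7 320.6] [53.8 77.4] 81.7
t8 205 [589.7 320.8] [52.8 76. ] 82.2

[255 255 255]
s8 150 [595.9 325.1] [59.4 96.3] 82.7
s8 180 [593.8 325. ] [58.5 89.3] 82.1
s8 205 [591.8 325.1] [58.  84.1] 81.8
```

The top fit puts the head about 2.5–3 mm short in x. I'll mend it before the plate, re-gripping across the 76 mm side so it centres itself in that direction.

```bash
python3 -m inch '[[[36,18,0,0,0,0.08,100],[72,35,0,0,0,0.16,100],[108,53,0,0,0,0.24,100],[144,71,0,0,0,0.32,100],[180,88,0,0,0,0.4,100],[216,106,0,0,0,0.48,100],[252,124,0,0,0,0.56,100],[285,140,0,0,0,0.611,100],[311,152.4,0,0,0,0.611,100],[311,152.4,30,0,0,0.611,100],[311,152.4,60,0,0,0.611,100],[311,152.4,90,0,0,0.611,100],[311,152.4,115,0,0,0.611,100],[311,152.4,125,0,0,0.611,100],[311,152.4,125,0,0,0.611,100],[311,152.4,125,0,0,0.611,100],[311,152.4,125,0,0,0.611,100]]]'
python3 - <<'E'
from h import *
go(588.7,322.7,14.5,82)
E
```

```text
t: 35.45
ee_pos: [589.7, 323.2, 63.5]
orientation: [2.37, 2.061, 0.004]
ft_force: [-0.3, 0.4, -1.2]
width: 88.1
grasp_force: 0.0
t 35.45 pos [589.7 323.2  63.5] yaw 82.03 shift [-0.7 -1.1 49. ] turn_z 0.001 q6 [0.48 0.62] zaxis [ 0.0023  0.0012 -1.    ]
```

```bash
python3 -m inch '[[[-0.6,-0.8,10,0,0,0,100],[-0.6,-0.8,20,0,0,0,100],[-0.6,-0.8,30,0,0,0,100],[-0.6,-0.8,39,0,0,0,100],[-0.6,-0.8,45,0,0,0,100],[-0.6,-0.8,48,0,0,0,100],[-0.6,-0.8,48,0,0,0,97],[-0.6,-0.8,48,0,0,0,94],[-0.6,-0.8,48,0,0,0,91],[-0.6,-0.8,48,0,0,0,88],[-0.6,-0.8,48,0,0,0,85],[-0.6,-0.8,48,0,0,0,82],[-0.6,-0.8,48,0,0,0,78],[-0.6,-0.8,48,0,0,0,72],[-0.6,-0.8,48,0,0,0,70]]]'
python3 - <<'E'
from h import *
go(591.3,324,14.5,82)
E
```

```text
t: 36.95
ee_pos: [588.4, 322.4, 14.3]
orientation: [2.37, 2.062, 0.002]
ft_force: [2.0, -0.7, 4.2]
width: 76.0
grasp_force: 30.0
t 36.95 pos [588.4 322.4  14.3] yaw 82.04 shift [ 2.   2.7 -0.2] turn_z 0.001 q6 [0.48 0.62] zaxis [ 1.1e-03  4.0e-04 -1.0e+00]
```

```bash
python3 -m inch '[[[0,0,-1,0,0,0,70],[0,0,-2.5,0,0,0,70],[0,0,-3,0,0,0,70],[0.8,1.5,-3,0,0,0,70],[1.5,2.7,-3,0,0,0,70],[1.5,2.7,-3,0,0,0,70],[1.5,2.7,-3,0,0,0,70],[1.5,2.7,-2,0,0,0,70],[1.5,2.7,-1.2,0,0,0,70],[1.5,2.7,-0.6,0,0,0,70],[1.5,2.7,-0.2,0,0,0,70],[1.5,2.7,0.2,0,0,0,70],[1.5,2.7,0.2,0,0,0,70]]]'
```

```text
t: 38.25
ee_pos: [590.6, 323.3, 14.4]
orientation: [-2.37, -2.062, 0.0]
ft_force: [-3.5, -2.2, 4.5]
width: 76.0
grasp_force: 30.0
```

```bash
python3 -m inch '[[[0,0,-0.2,0,0,0,87],[0,0,-0.2,0,0,0,89],[0,0,-0.2,0,0,0,94],[0,0,-0.2,0,0,0,100],[0,0,-0.2,0,0,0,100],[0,0,-0.2,0,0,0,100],[0,0,-5,0,0,0,100],[0,0,-20,0,0,0,100],[0,0,-50,0,0,0,100],[0,0,-90,0,0,0,100],[0,0,-130,0,0,0,100],[0,0,-165,0,0,0,100],[-35,5,-174,0,0,-0.08,100],[-70,11,-174,0,0,-0.16,100],[-105,16,-174,0,0,-0.24,100],[-140,22,-174,0,0,-0.32,100],[-175,27,-174,0,0,-0.4,100],[-210,32,-174,0,0,-0.48,100],[-245,38,-174,0,0,-0.56,100],[-280,43,-174,0,0,-0.618,100]]]'
python3 -m inch '[[[-30,-10,0,0,0,0,100],[-53,-26,0,0,0,0,100],[-53,-26,0,0,0,0,100],[-53,-26,0,0,0,0,100],[-53,-26,0,0,0,0,100]]]'
python3 - <<'E'
from h import *
go(595,-24.8,91,117.4)
snap('top','t9'); snap('scene','s9')
for n,uv in (('t9',(131+123/3.81,162+135/3.81)),):
    F=np.load('pics/'+n+'.npz')['frame']; g=cv2.resize(F,None,fx=4,fy=4,interpolation=cv2.INTER_CUBIC).astype(int)
    for th in (180,205):
        m=((g.min(2)>th)&(g.max(2)-g.min(2)<40)).astype(np.uint8); U,V=int(uv[0]*4),int(uv[1]*4)
        w=np.zeros_like(m);w[V-130:V+130,U-130:U+130]=m[V-130:V+130,U-130:U+130]
        l=cv2.connectedComponents(w)[1]; cs,_=cv2.findContours((l==l[V,U]).astype(np.uint8),0,2); c=max(cs,key=len)[:,0]
        P=p2w(n,(c+.5)/4-.5,36)[:,:2].astype(np.float32); R=cv2.minAreaRect(P); print(n,th,np.round(R[0],1),np.round(R[1],1),round(R[2],1))
E
```

```text
t: 40.25
ee_pos: [594.7, 38.7, 189.2]
orientation: [1.626, 2.686, 0.002]
ft_force: [0.6, -0.5, 0.2]
width: 87.8
grasp_force: 0.0
t: 40.75
ee_pos: [596.0, -18.1, 188.3]
orientation: [1.63, 2.685, 0.001]
ft_force: [-0.2, 0.9, -0.2]
width: 88.2
grasp_force: 0.0
t 40.75 pos [596.  -18.1 188.3] yaw 117.47 shift [-5.4 -4.1 97.3] turn_z 0.001 q6 [-0.05 -0.53] zaxis [ 8.e-04  3.e-04 -1.e+00]
t9 180 [590.8 321.8] [53.4 77.7] 82.0
t9 205 [590.6 322.1] [52.8 75.9] 82.0
```

Head is now within 1.5 mm. Next, the valve plate.

```bash
python3 -m inch '[[[-5.2,-4.2,0,0,0,0,100],[-5.2,-4.2,20,0,0,0,100],[-5.2,-4.2,45,0,0,0,100],[-5.2,-4.2,65,0,0,0,100],[-5.2,-4.2,82,0,0,0,100],[-5.2,-4.2,93,0,0,0,100],[-5.2,-4.2,98,0,0,0,100],[-5.2,-4.2,98,0,0,0,100],[-5.2,-4.2,98,0,0,0,92],[-5.2,-4.2,98,0,0,0,86],[-5.2,-4.2,98,0,0,0,82],[-5.2,-4.2,98,0,0,0,79],[-5.2,-4.2,98,0,0,0,76],[-5.2,-4.2,98,0,0,0,73],[-5.2,-4.2,98,0,0,0,70],[-5.2,-4.2,98,0,0,0,65],[-5.2,-4.2,98,0,0,0,60]]]'
python3 - <<'E'
from h import *
go(391,-324,100,-2.45+180)
E
```

```text
t: 42.55
ee_pos: [595.2, -25.4, 90.1]
orientation: [1.63, 2.684, 0.001]
ft_force: [3.4, 2.1, 2.3]
width: 65.2
grasp_force: 30.0
t 42.55 pos [595.2 -25.4  90.1] yaw 117.44 shift [-170.9 -318.8  -10.3] turn_z -1.049 q6 [-0.06 -0.54] zaxis [ 1.4e-03  1.0e-04 -1.0e+00]
```

```bash
python3 -m inch '[[[0,0,-3,0,0,0,60],[0,0,-10,0,0,0,60],[0,0,-22,0,0,0,60],[0,0,-37,0,0,0,60],[0,0,-50,0,0,0,60],[-6,-11,-55,0,0,-0.04,60],[-17,-32,-55,0,0,-0.1,60],[-32,-59,-55,0,0,-0.18,60],[-48,-90,-55,0,0,-0.28,60],[-65,-121,-55,0,0,-0.38,60],[-81,-151,-55,0,0,-0.48,60],[-97,-181,-55,0,0,-0.58,60],[-113,-211,-55,0,0,-0.68,60],[-129,-241,-55,0,0,-0.78,60],[-144,-269,-55,0,0,-0.88,60],[-157,-293,-55,0,0,-0.97,60],[-166,-309,-55,0,0,-1.03,60],[-170.9,-318.8,-55,0,0,-1.049,60],[-170.9,-318.8,-55,0,0,-1.049,60],[-170.9,-318.8,-55,0,0,-1.049,60]]]'
python3 - <<'E'
from h import *
go(391,-324,20,177.55)
E
```

```text
t: 44.55
ee_pos: [390.6, -324.2, 145.4]
orientation: [0.069, 3.14, -0.001]
ft_force: [-0.4, -0.8, -4.7]
width: 64.6
grasp_force: 30.0
t 44.55 pos [ 390.6 -324.2  145.4] yaw 177.47 shift [ -0.3   0.3 125.4] turn_z -0.001 q6 [-0.72 -2.24] zaxis [ 8.e-04 -5.e-04 -1.e+00]
```

```bash
python3 -m inch '[[[-0.3,0.3,15,0,0,0,60],[-0.3,0.3,40,0,0,0,60],[-0.3,0.3,70,0,0,0,60],[-0.3,0.3,95,0,0,0,60],[-0.3,0.3,112,0,0,0,60],[-0.3,0.3,121,0,0,0,60],[-0.3,0.3,125,0,0,0,60],[-0.3,0.3,125,0,0,0,60],[-0.3,0.3,125,0,0,0,60],[-0.3,0.3,125,0,0,0,60]]]'
python3 - <<'E'
from h import *
go(391,-324,11,177.55)
snap('scene','s10'); crop('s10',150,80,110,82,'s10c')
E
```

```text
t: 45.55
ee_pos: [391.2, -324.2, 20.6]
orientation: [0.067, 3.14, -0.002]
ft_force: [-0.8, 0.3, -3.5]
width: 64.0
grasp_force: 30.0
t 45.55 pos [ 391.2 -324.2   20.6] yaw 177.55 shift [0.3 0.2 9.6] turn_z -0.0 q6 [-0.72 -2.24] zaxis [ 0.0013 -0.0011 -1.    ]
7.2727272727272725
```

View pics/s10c.png

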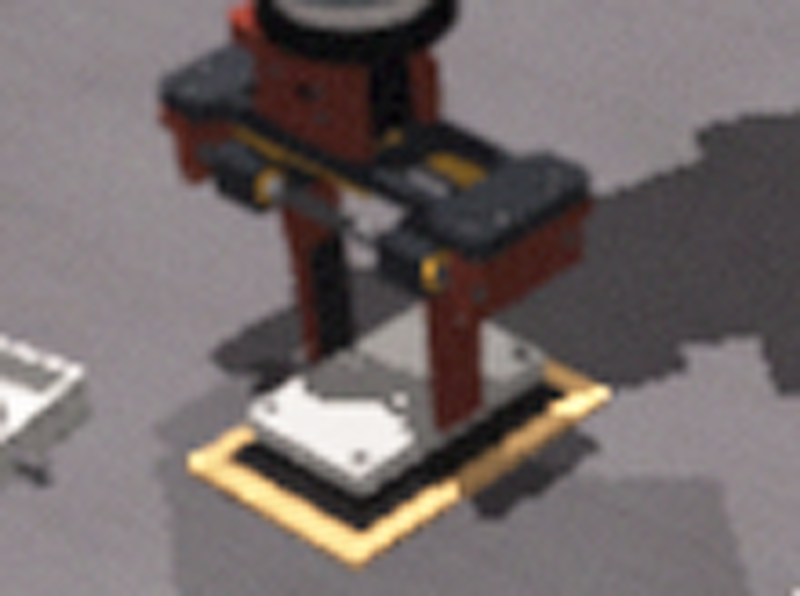

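The plate is held level and parallel to the inlay, about 10 mm above it. I'll lower it.

```bash
python3 -m inch '[[[0,0,3,0,0,0,60],[0,0,5,0,0,0,60],[0,0,6.5,0,0,0,60],[0,0,7.5,0,0,0,60],[0,0,8.2,0,0,0,60],[0,0,8.8,0,0,0,60],[0,0,9.2,0,0,0,60],[0,0,9.2,0,0,0,60]]]'
```

```text
t: 46.4
ee_pos: [390.7, -323.8, 11.0]
orientation: [-0.067, -3.141, -0.0]
ft_force: [-2.3, 1.2, 4.9]
width: 64.7
grasp_force: 30.0
```

```bash
python3 -m inch '[[[0,0,-0.2,0,0,0,77],[0,0,-0.2,0,0,0,79],[0,0,-0.2,0,0,0,84],[0,0,-0.2,0,0,0,92],[0,0,-0.2,0,0,0,100],[0,0,-0.2,0,0,0,100],[0,0,-5,0,0,0,100],[0,0,-20,0,0,0,100],[0,0,-50,0,0,0,100],[0,0,-90,0,0,0,100],[0,0,-130,0,0,0,100],[0,0,-165,0,0,0,100],[0,35,-185,0,0,0,100],[0,75,-195,0,0,0,100],[0,115,-195,0,0,0,100],[0,155,-195,0,0,0,100],[0,195,-195,0,0,0,100],[0,235,-195,0,0,0,100],[0,265,-195,0,0,0,100],[0,280,-195,0,0,0,100]]]'
python3 - <<'E'
from h import *
snap('top','t11'); snap('scene','s11')
F=np.load('pics/t11.npz')['frame']; g=cv2.resize(F,None,fx=4,fy=4,interpolation=cv2.INTER_CUBIC).astype(int)
U,V=int(577*2.56),int(414*2.56)
print(g[V,U], inlay('top0',(577,414)))
f=lambda n,q,w,h: cv2.resize(np.load('pics/'+n+'.npz')['frame'][q[1]:q[1]+h,q[0]:q[0]+w,::-1],(400,400),interpolation=cv2.INTER_CUBIC)
cv2.imwrite('pics/c11.png',np.hstack([f('t11',(334,230),70,70),f('s11',(170,102),70,70)]))
E
```

```text
t: 48.4
ee_pos: [402.2, -42.0, 205.8]
orientation: [0.064, 3.141, 0.0]
ft_force: [0.4, -0.6, 0.1]
width: 87.7
grasp_force: 0.0
[240 241 239] (array([ 391. , -325.3]), array([ 80.8, 123.6]), -2.5)
```

View pics/c11.png

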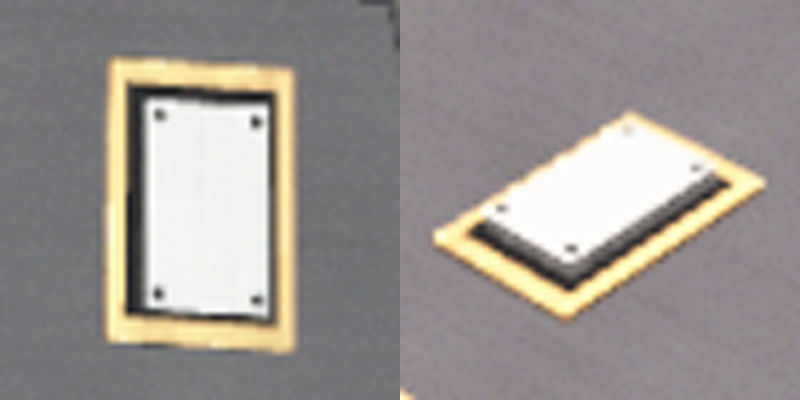

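```bash
python3 - <<'E'
from h import *
k=400/70
W=lambda n,o,q,z:p2w(n,(np.array(q,float)+.5)/k-.5+np.array(o),z)[:,:2]
def blob(n,uv,z,th):
    F=np.load('pics/'+n+'.npz')['frame']; g=cv2.resize(F,None,fx=4,fy=4,interpolation=cv2.INTER_CUBIC).astype(int)
    m=((g.min(2)>th)&(g.max(2)-g.min(2)<40)).astype(np.uint8); U,V=int(uv[0]*4),int(uv[1]*4)
    w=np.zeros_like(m);w[V-130:V+130,U-130:U+130]=m[V-130:V+130,U-130:U+130]
    l=cv2.connectedComponents(w)[1]; cs,_=cv2.findContours((l==l[V,U]).astype(np.uint8),0,2); c=max(cs,key=len)[:,0]
    R=cv2.minAreaRect(p2w(n,(c+.5)/4-.5,z)[:,:2].astype(np.float32)); print(n,th,np.round(R[0],1),np.round(R[1],1),round(R[2],1))
for t in(150,190):blob('t11',(334+207/k,230+207/k),18,t)
print(W('t11',(334,230),[(160,115),(256,122),(257,299),(158,293)],18).mean(0),W('s11',(170,102),[(227,129),(296,168),(171,249),(101,208)],18).mean(0))
E
python3 -m inch '[[[0,0,0,0,0,0,100],[0,0,0,0,0,0,100],[0,0,0,0,0,0,100]]]'
```

```text
t11 150 [ 389.5 -324.3] [ 66.2 112. ] 87.5
t11 190 [ 389.5 -324.8] [ 63.9 110.4] 87.6
[ 389.31766072 -325.55388047] [ 388.83451353 -322.94667771]
t: 48.8
ee_pos: [402.6, -44.8, 205.5]
orientation: [-0.069, -3.141, 0.0]
ft_force: [-0.4, -0.9, -0.3]
width: 88.2
grasp_force: 0.0
```

View pics/s11.png

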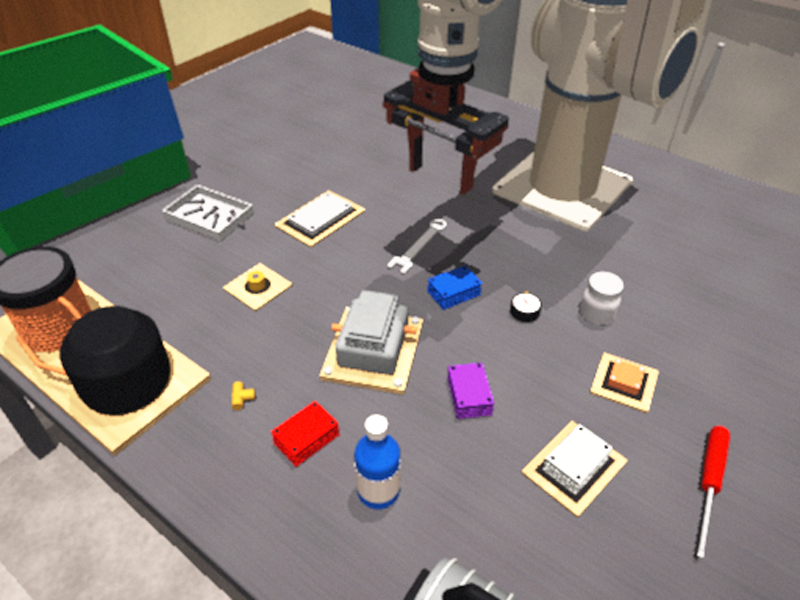

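The plate is within 2 mm and aligned. All four parts lie flat on their boards, and the gauge (525,305) and bottle (378,460) have not moved. Handing in.

```bash
python3 -c "
from h import *
print(ctrl.close_job())"
```

```text
the job is handed in; nothing more can be done
None
```

I moved the cap, flange, head and valve plate to their boards in order, each flat and within about 2 mm of its inlay centre by camera. I regripped the cap and the head once each to centre them. The gauge and oil bottle were left alone, and I handed the job in after about 49 s.

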